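Set the board up for coating and light its knot fill with the torch

TASK

Get the small oak board ready for its top coat: lay it, knot upwards, squarely and centred on the four points in the drip tray, setting it down gently, and let go of it. Then draw the torch straight up out of the wooden tool block, turn it to a slant of about 45 degrees and shine it at the filled knot with its lens about 100 mm from the knot, so the slanting light shows any pinholes. Finish while still holding the torch there, clear of everything, and leave the other things on the bench as they are.

Things in the scene. Friction and masses are not known exactly. Their poses are not given: they have to be found in the camera images.
- board: Small plain oak board, a flat block 150 x 62 x 18 mm, 0.08 to 0.17 kg, lying flat on the bench. Origin: centre of its underside; x along its 150 mm length, y across its 62 mm width, z up through its top face.
- knot (a point): Centre of the round resin-filled knot (a dark amber disc 29 mm across in a dark brown rim, flush) in the board's top face: 32 mm from the board's centre along the board's +x, 18 mm above its underside.
- tray: White plastic drip tray 210 x 120 mm, rim 16 mm high, fixed. Four grey cone-shaped points stand in it, 45 mm either way along its length and 19 mm either way across: 34 mm wide at the foot, flat 6 mm tips 44 mm above the bench. Origin: centre of its underside; x along its length, y across, z up. The board lies on the tips, its length along the tray's, either end first.
- tray_points (a point): Middle of the four tips, at their height (44 mm above the bench), above the tray's origin.
- block: Wooden tool block, fixed, 56 x 200 x 60 mm high, with three round holes 38 mm wide and 50 mm deep in a row along its length: in the middle and 64 mm either side. The torch, a glue bottle and a stub brush stand in them in any order. Origin: centre of its underside; x across its width, y along the row of holes, z up.
- torch: Round dark metal torch, switched on, 135 mm long plus a 3 mm tail button, standing lens-down in one hole of the block, its tail end 145 mm above the bench, 85 mm clear of the block. Head 34 mm across, 24 mm long, tapering over 12 mm to the 26 mm round barrel, pale-ringed; 0.09-0.18 kg, balances about 60 mm from the lens. Origin: centre of the lens; z from lens to tail, so it shines along -z.
- torch_tail (a point): Centre of the torch's flat tail end, 135 mm from the lens along the torch's +z.
- glue: Bystander: white round glue bottle with a thin black cap, 33 mm across, 116 mm tall, standing in the block (top 126 mm above the bench). Origin: centre of its underside.
- brush: Bystander: stub brush, wooden handle 31 mm across, bristles up, 126 mm tall, standing in the block (top 136 mm above the bench). Origin: centre of its underside.
- cup: Bystander: clear plastic mixing cup, 90 mm across, 105 mm tall, behind the work area. Origin: centre of its underside.
- jar1: Bystander: squat pigment jar with a black cap, 44 mm across, 42 mm tall, at the robot's side of the work area, to the left. Origin: centre of its underside.
- jar2: Bystander: squat pigment jar like the other, to the right. Origin: centre of its underside.
- tape: Bystander: roll of tape lying flat, 94 mm across, 24 mm high, behind the work area. Origin: centre of its underside.
- clamp: Bystander: F-clamp 240 mm long lying flat at the right, 27 mm high. Origin: centre of its underside.

How it is judged:
By the outcome, as a careful person would: the job done as asked, in the order asked, and still so for the second after the job is handed in, while the arm keeps its last pose, push and grip.
It also fails if it takes over 58 s, if anything falls off the work surface, if the arm or the gripper's body presses on something with over 40 N, if the wrist force passes 120 N, or if a joint passes its speed limit or range.

ROBOT

A 7-joint arm with a two-finger parallel gripper is mounted at the origin on the work surface. World frame = base frame: x ahead of the robot, y to its left, z up, the work surface at z = 0. Lengths are in m, angles in rad, forces in N, time in s.
With the tool pointing down it reaches from about 0.4 to 0.875 m from the base axis. Payload 19.3 kg.
Tool frame: the origin (TCP) lies at the centre of the arm's flange, where the gripper is bolted on; the fingertips stand 173 mm ahead of it and the grasp point (between the pads) lies 155 mm ahead of it (manip.hold_point_z is the distance from the TCP to the grasp point, in m); z points along the fingers, y is the line along which they close (so a half turn about z gives the same grasp; the last joint's range is limited). The gripper opens to 85 mm and grips with 20 to 120 N. Pads are 22 mm wide; open, the fingers measure 114 mm over their backs; the gripper's body (76 mm by 85 mm) begins 54 mm behind the grasp point. The pads swing forward as they close: fully open they stand 13 mm farther back than shut.
Start: joints at [1.216, 0.521, -0.036, 1.599, 0.021, 1.021, -0.113], TCP at [0.176, -0.6, 0.405] pointing down, gripper open.
Joint ranges: [-2.91, 2.91], [-0.3, 2.13], [-1.5, 1.42], [0.17, 2.43], [-1.26, 4.41], [0.16, 1.93], [-2.52, 2.52]. Speed limits (rad/s): [1.89, 1.89, 2.39, 2.39, 3.01, 3.01, 3.01].

INTERFACE

Orientations are given as a rotation vector (axis times angle).
In Python, from station import status, cams, workorder, manip gives the robot as it stands.
- The arm moves only by the shell command python3 -m crank 'ROWS' [OPENING] [FORCE]. ROWS is a JSON list of rows, 1 to 8 of them, each of 6 numbers: dx, dy, dz in units of 100 mm, then a rotation vector rx, ry, rz in units of 0.05 rad; each row is the pose to reach, as a shift and turn from the pose commanded when the command began, along the tool's axes at that moment; what a row does not reach only later rows make up. A row lasts 1/12 s, in which the tool goes at most 0.0417 m and 0.125 rad, less where a joint would pass 70% of its speed; a pose out of reach is approached as far as the arm can. OPENING is the opening from 0.0 (shut) to 1.0 (fully open), set as the command begins (- or left out keeps the last). The fingers move at their own pace and stop on an object; FORCE is the grip in N (left out, the last holds). Time passes only in rows, so rows that do not move let the fingers close. It prints the time, the measured TCP pose, the force, the opening and the grip force at its end. Input that does not fit is refused with a message, and nothing moves.
- status.observe(): the state, without advancing time (a new reading comes with each control period).
- cams.grab_frame(name): name is "scene" or "top" or "wrist"; returns (picture, depth): 400x640x3 uint8, red, green, blue; 400x640 float32, m along the optical axis (not along the pixel's ray), 0 where there is no reading.
- cams.camera_model(name): a dict with "K" (3x3 intrinsics, pixels), "rvec" (rotation vector, rad) and "tvec" (3), from world to camera coordinates, as OpenCV has them; the wrist camera has in their place "hand_eye" (4x4, takes a point from camera to tool coordinates, whose origin is the TCP and whose axes are the flange's). Camera axes: x right, y down, z forward; pixel columns grow to the right and rows downward; lengths in m; the calibration is good to about 2 mm. The wrist camera is an equidistant fisheye: a pixel r from the principal point sees the ray r / f radians off the axis. A picture is of the moment at which its call begins: read the wrist's pose just before it. camera_model takes no time and is no camera call.
- workorder.close_job(): hands the job in; it is judged then, once.
The state is a dict: "clock": time; "joints": joint angles; "joint_velocities": joint speeds; "tau": joint torques, N m; "position": TCP position; "ee_rot": TCP orientation; "ft_force": force on the tool from outside, world axes, zero at the start; "torque": the same for the moment, N m; "width": opening from 0.0 (shut) to 1.0 (fully open); "gripper_force": force on a finger pad.
Only numpy, scipy, OpenCV 4.12 (cv2) and the standard library are available. Lean on these libraries where they do the work, as an engineer would, in place of code of your own. Each camera call takes 0.05 s, during which the arm holds its last target. There are 200 camera calls.

## Working session

There is one attempt and no reset: what is moved stays moved. The work goes in short steps, Python scripts to look and compute and a shell command to move; the robot and the scene stay as the last step left them, time stands still between calls to the robot, and variables do not carry over. Pictures are saved under pics/ and viewed, at most 10 in all, crops included, and the job is handed in when it is done.

```bash
ls; mkdir -p pics; python3 - <<'E'
from station import status,cams,manip
import cv2,numpy as np
for n in("scene","top"):
    p,d=cams.grab_frame(n); cv2.imwrite(f"pics/{n}0.png",p[:,:,::-1]); np.savez(f"{n}0.npz",p=p,d=d)
    m=cams.camera_model(n); print(n,m)
s=status.observe(); print(s['clock'],s['position'],s['ee_rot'],s['width'],manip.hold_point_z)
print(cams.camera_model("wrist"))
E
```

```text
pics
scene {'K': array([[487.26309887,   0.        , 314.35403262],
       [  0.        , 487.26309887, 203.35751397],
       [  0.        ,   0.        ,   1.        ]]), 'rvec': array([ 2.05009698,  1.23938091, -0.50534259]), 'tvec': array([-0.18730201, -0.30622466,  1.76514379])}
top {'K': array([[396.46040646,   0.        , 320.36673149],
       [  0.        , 396.46040646, 196.91969622],
       [  0.        ,   0.        ,   1.        ]]), 'rvec': array([ 2.15898533, -2.17213393,  0.12687207]), 'tvec': array([-0.09449913,  0.57700626,  1.01437914])}
0.1 [ 0.17554187 -0.59972063  0.40418167] [-3.10880114e+00 -4.45684535e-01  3.27942969e-04] 1.0005417022422443 0.1547
{'K': array([[309.70691629,   0.        , 316.44454317],
       [  0.        , 309.70691629, 194.18669583],
       [  0.        ,   0.        ,   1.        ]]), 'hand_eye': array([[ 4.35048011e-04, -9.54212422e-01, -2.99129512e-01,
         7.64200763e-02],
       [ 9.99999604e-01,  1.82849517e-04,  8.71096122e-04,
        -5.49047830e-04],
       [-7.76515053e-04, -2.99129773e-01,  9.54212123e-01,
         3.03491372e-02],
       [ 0.00000000e+00,  0.00000000e+00,  0.00000000e+00,
         1.00000000e+00]])}
```

View pics/top0.png

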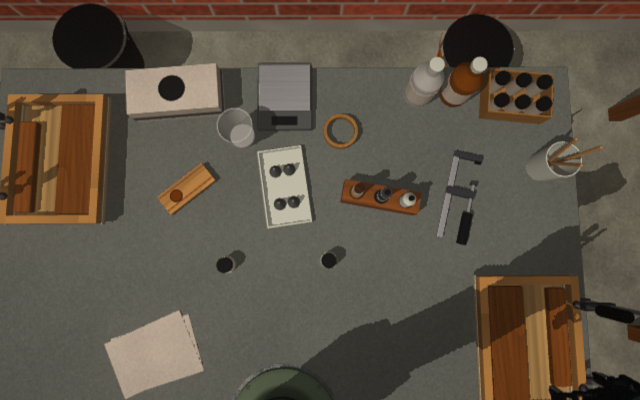

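View pics/scene0.png

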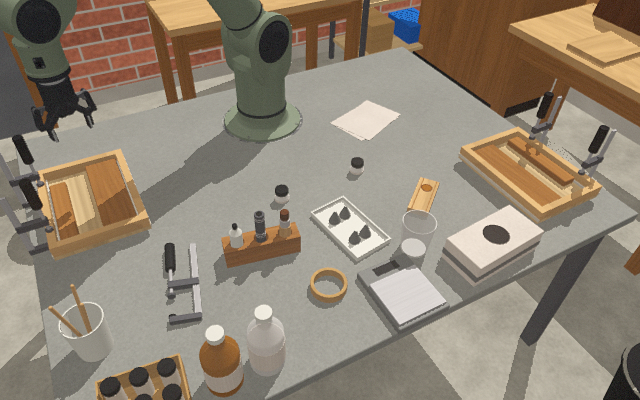

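The top view shows the board at (187,189) with its knot at (176,196), the tray at (286,187), and the block at (382,195). In the block, the brush is at about x=358, the torch is in the middle (dark, at 382) and the glue is at 408. The scene view agrees, with the torch at (260,225).

```bash
cat > h.py <<'E'
import numpy as np,cv2
from scipy.spatial.transform import Rotation as R
from station import status,cams
def cast(n,uv,z):
    m=cams.camera_model(n);Rm=R.from_rotvec(m['rvec']).as_matrix();c=-Rm.T@m['tvec']
    uv=np.atleast_2d(uv).astype(float);r=np.c_[uv,np.ones(len(uv))]@np.linalg.inv(m['K']).T@Rm
    return c+r*((z-c[2])/r[:,2])[:,None]
def castw(s,uv,z):
    m=cams.camera_model('wrist');K=m['K'];H=m['hand_eye'];uv=np.atleast_2d(uv).astype(float)
    q=(uv-K[:2,2])/K[0,0];t=np.linalg.norm(q,axis=1)+1e-12
    r=np.c_[q*(np.sin(t)/t)[:,None],np.cos(t)]
    Rt=R.from_rotvec(s['ee_rot']).as_matrix();c=s['position']+Rt@H[:3,3];r=r@(Rt@H[:3,:3]).T
    return c+r*((z-c[2])/r[:,2])[:,None]
def rect(P):
    P=P[:,:2];(c,wh,a)=cv2.minAreaRect((P*1000).astype(np.float32))
    if wh[0]<wh[1]: wh=wh[::-1];a+=90
    return np.array(c)/1000,np.array(wh),a   # a = long-axis angle deg
def big(mask,box):
    k=np.zeros(mask.shape,np.uint8);x0,y0,x1,y1=box;k[y0:y1,x0:x1]=mask[y0:y1,x0:x1]
    cs=cv2.findContours(k,cv2.RETR_EXTERNAL,cv2.CHAIN_APPROX_NONE)[0]
    return max(cs,key=cv2.contourArea)[:,0,:]
E
python3 - <<'E'
from h import *
p=np.load('top0.npz')['p'];hsv=cv2.cvtColor(p,cv2.COLOR_RGB2HSV)
H,S,V=[hsv[...,i].astype(int) for i in range(3)]
c=big((S>80).astype(np.uint8),(150,155,222,222));print('board',rect(cast('top',c,.018)))
c2=big(((S>80)&(V<120)).astype(np.uint8),(160,165,215,215));print('knot',len(c2),cast('top',c2.mean(0),.018))
c=big(((S<60)&(V>130)).astype(np.uint8),(250,140,320,235));print('tray',rect(cast('top',c,.016)))
c=big(((S>80)).astype(np.uint8),(335,170,430,220));print('block',rect(cast('top',c,.06)))
d=np.load('top0.npz')['d']
for b in[(160,165,215,215),(255,145,315,230),(340,172,425,215)]:
    print(np.unique(np.round(d[b[1]:b[3],b[0]:b[2]],2),return_counts=True))
v=cv2.resize(p[140:235,250:430],None,fx=4.4,fy=4.4,interpolation=cv2.INTER_CUBIC);cv2.imwrite('pics/crop.png',v[:,:,::-1])
E
```

```text
board (array([0.60318146, 0.26156476]), array([152.50064087,  67.43340302]), 128.6081428527832)
knot 35 [[0.58412055 0.28783806 0.018     ]]
tray (array([6.08703979e-01, 1.46621704e-04]), array([211.79069519, 120.62219238]), 8.101186752319336)
block (array([ 0.57275067, -0.25347354]), array([203.41041565,  63.86353683]), 79.48065948486328)
(array([0.  , 1.05, 1.06, 1.07, 1.08, 1.09], dtype=float32), array([  7,  57, 972, 742, 727, 245]))
(array([0.  , 1.03, 1.04, 1.05, 1.06, 1.07, 1.08, 1.09, 1.1 ],
      dtype=float32), array([  26,    8,   37,  168,  341, 1744, 1751,  967,   58]))
(array([0.  , 0.93, 0.94, 0.95, 0.96, 0.97, 0.98, 0.99, 1.  , 1.01, 1.02,
       1.03, 1.04, 1.05, 1.06, 1.07, 1.08, 1.09, 1.1 ], dtype=float32), array([  17,   55,   80,   75,   24,   67,   85,   37,   29,  111, 1011,
         97,   69,   46,   41,  290,  954,  566,    1]))
```

View pics/crop.png

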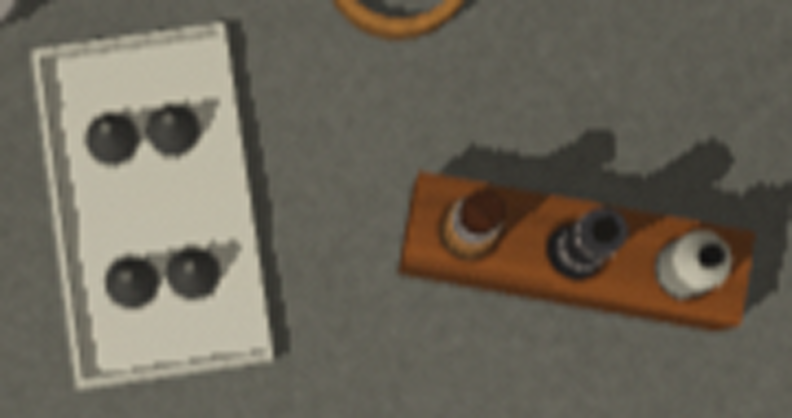

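The torch is in the middle hole, its tail at about crop (603,230), full-frame (387,192). I'll move over the board and refine its pose with the wrist camera.

Careful with the scale: shifts go in units of 100 mm and turns go in units of 0.05 rad. That gives: -0.235 m is -2.35, 0.22 m is 2.2, -0.65 rad is -13.

```bash
cat >> h.py <<'E'
def down(th):
    t=np.radians(th);return np.array([[-np.sin(t),np.cos(t),0],[np.cos(t),np.sin(t),0],[0,0,-1.]])
def delta(pos,Rm):
    s=status.observe();R0=R.from_rotvec(s['ee_rot']).as_matrix()
    print('t',s['clock'],'shift',np.round(R0.T@(np.array(pos)-s['position']),4),'rot',np.round(R.from_matrix(R0.T@Rm).as_rotvec(),4))
E
python3 -m crank '[[2.2, -2.35, 0, 0, 0, -13], [2.2, -2.35, 0, 0, 0, -13], [2.2, -2.35, 0, 0, 0, -13], [2.2, -2.35, 0, 0, 0, -13], [2.2, -2.35, 0, 0, 0, -13], [2.2, -2.35, 0, 0, 0, -13], [2.2, -2.35, 0, 0, 0, -13], [2.2, -2.35, 0, 0, 0, -13]]' 1
python3 -c "
from h import *
delta([.603,.2616,.36],down(38.6))"
```

```text
clock: 0.77
position: [0.3216, -0.3095, 0.4047]
ee_rot: [-2.803, -1.418, -0.0]
ft_force: [1.2, 0.4, -0.0]
width: 1.003
gripper_force: 0.0
t 0.7667 shift [ 0.6268 -0.1117  0.0449] rot [ 1.0000e-04 -4.0000e-04 -1.3079e+00]
```

```bash

python3 -m crank '[[3.2, -0.6, 0, 0, 0, -14], [3.2, -0.6, 0, 0, 0, -14], [3.2, -0.6, 0, 0, 0, -14], [3.2, -0.6, 0, 0, 0, -14], [3.2, -0.6, 0, 0, 0, -14], [3.2, -0.6, 0, 0, 0, -14], [3.2, -0.6, 0, 0, 0, -14], [3.2, -0.6, 0, 0, 0, -14]]' 
python3 -c "
from h import *
delta([.603,.2616,.36],down(38.6))"
```

```text
clock: 1.43
position: [0.4631, -0.0167, 0.4047]
ee_rot: [-2.147, -2.293, -0.001]
ft_force: [0.1, -1.2, 0.5]
width: 0.999
gripper_force: 0.0
t 1.4333 shift [0.2685 0.1578 0.0449] rot [ 4.000e-04 -4.000e-04 -6.081e-01]
```

```bash

python3 -m crank '[[2.68, 1.58, 0.45, 0, 0, -12.16], [2.68, 1.58, 0.45, 0, 0, -12.16], [2.68, 1.58, 0.45, 0, 0, -12.16], [2.68, 1.58, 0.45, 0, 0, -12.16], [2.68, 1.58, 0.45, 0, 0, -12.16], [2.68, 1.58, 0.45, 0, 0, -12.16], [2.68, 1.58, 0.45, 0, 0, -12.16], [2.68, 1.58, 0.45, 0, 0, -12.16]]' 
python3 -m crank '[[0, 0, 0, 0, 0, 0], [0, 0, 0, 0, 0, 0], [0, 0, 0, 0, 0, 0]]' >/dev/null
python3 - <<'E'
from h import *
delta([.603,.2616,.36],down(38.6))
s=status.observe();p,d=cams.grab_frame('wrist');cv2.imwrite('pics/w1.png',p[:,:,::-1]);np.save('w1.npy',p)
E
```

```text
clock: 2.1
position: [0.6035, 0.2622, 0.3583]
ee_rot: [-1.361, -2.83, -0.001]
ft_force: [-0.3, 0.7, -0.3]
width: 0.997
gripper_force: 0.0
t 2.35 shift [ 0.0031  0.0026 -0.0007] rot [-0.001   0.0002 -0.002 ]
```

View pics/w1.png

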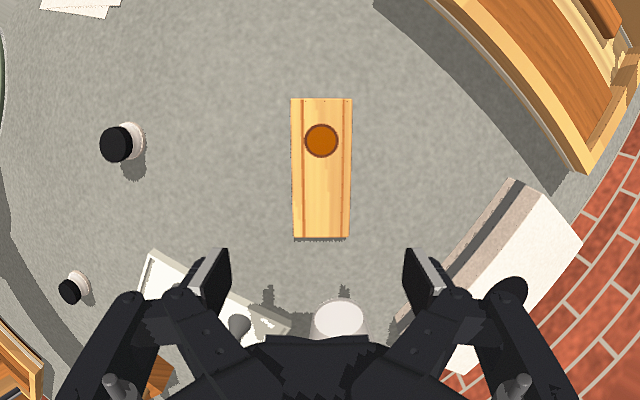

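The wrist view shows the board at columns 290–352, rows 98–240, with the knot at (321,141). The whole outline is visible, so I can measure it here.

```bash
cat >> h.py <<'E'
def board_w(p,s,z,box,kbox,thr=90):
    S=cv2.cvtColor(p,cv2.COLOR_RGB2HSV)[...,1]
    b=rect(castw(s,big((S>thr).astype(np.uint8),box),z))
    g=p.astype(int);kn=((g[...,0]-g[...,2]>110)&(g[...,1]<115)).astype(np.uint8)
    k=big(kn,kbox);(kc,kr)=cv2.minEnclosingCircle(k);return b,castw(s,[kc],z)[0],kr
E
python3 - <<'E'
from h import *
s=status.observe();p=np.load('w1.npy')
print(board_w(p,s,.018,(270,80,375,250),(300,118,345,165)));b,k,_=board_w(p,s,.018,(270,80,375,250),(300,118,345,165))
print(s['position'])
th=b[2]-90
delta([*b[0],.30],down(th));delta([*b[0],.176],down(th))
E
```

```text
((array([0.60402148, 0.26307001]), array([149.91688538,  61.92960739]), 128.59096908569336), array([0.58414023, 0.28808732, 0.018     ]), 14.606295585632324)
[0.60304303 0.25712362 0.35968449]
t 2.4 shift [0.0041 0.0045 0.0597] rot [-0.0005  0.0005 -0.0025]
t 2.4 shift [0.0041 0.0046 0.1837] rot [-0.0005  0.0005 -0.0025]
```

```bash

python3 -m crank '[[0.04, 0.045, 1.3, 0, 0, 0], [0.04, 0.045, 1.3, 0, 0, 0], [0.04, 0.045, 1.3, 0, 0, 0], [0.04, 0.045, 1.3, 0, 0, 0], [0.04, 0.045, 1.3, 0, 0, 0], [0.04, 0.045, 1.3, 0, 0, 0]]' 
python3 - <<'E'
from h import *
for i in range(3):
    s=status.observe();print(s['position'])
    p,d=cams.grab_frame('wrist')
cv2.imwrite('pics/w2.png',p[:,:,::-1]);np.save('w2.npy',p)
delta([.60402,.26307,.176],down(38.59))
E
python3 -m crank '[[0, 0, 0, 0, 0, 0], [0, 0, 0, 0, 0, 0]]'
python3 -c "
from h import *
delta([.60402,.26307,.176],down(38.59))"
```

```text
clock: 2.9
position: [0.6047, 0.2639, 0.2319]
ee_rot: [1.366, 2.828, 0.002]
ft_force: [0.1, -0.6, 1.6]
width: 1.001
gripper_force: 0.0
[0.60469554 0.26385824 0.23186972]
[0.60490688 0.26404497 0.23257481]
[0.60491519 0.26409899 0.23272873]
t 3.05 shift [-0.0002 -0.0015  0.0564] rot [ 0.0033  0.001  -0.0022]
clock: 3.22
position: [0.6044, 0.264, 0.2311]
ee_rot: [1.365, 2.828, 0.002]
ft_force: [0.1, 0.1, -0.8]
width: 0.997
gripper_force: 0.0
t 3.2167 shift [-0.0005 -0.001   0.0551] rot [ 0.0016  0.0006 -0.0019]
```

View pics/w2.png

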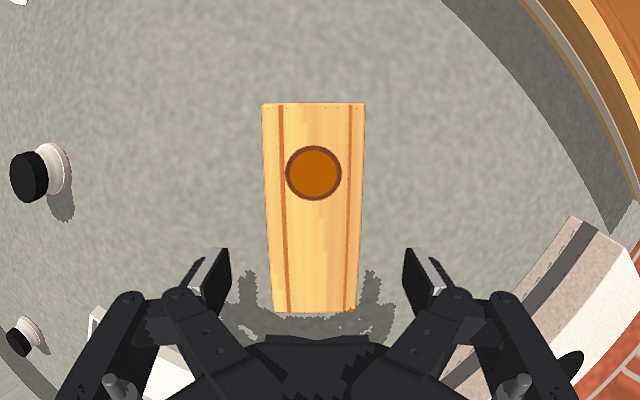

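The board (columns 262–365) lies between the open fingers (pads at about 228 and 405). I'll descend and grip it.

```bash

python3 -m crank '[[-0.005, -0.01, 0.3, 0.02, 0, -0.04], [-0.005, -0.01, 0.4, 0.02, 0, -0.04], [-0.005, -0.01, 0.5, 0.02, 0, -0.04], [-0.005, -0.01, 0.56, 0.02, 0, -0.04], [-0.005, -0.01, 0.59, 0.02, 0, -0.04], [-0.005, -0.01, 0.59, 0.02, 0, -0.04]]'
python3 -m crank '[[0, 0, 0, 0, 0, 0], [0, 0, 0, 0, 0, 0], [0, 0, 0, 0, 0, 0], [0, 0, 0, 0, 0, 0], [0, 0, 0, 0, 0, 0], [0, 0, 0, 0, 0, 0], [0, 0, 0, 0, 0, 0]]' 0 50
```

```text
clock: 3.72
position: [0.6036, 0.2632, 0.1705]
ee_rot: [-1.362, -2.83, 0.002]
ft_force: [0.1, 0.9, -0.4]
width: 0.998
gripper_force: 0.0
clock: 4.3
position: [0.6039, 0.2633, 0.1717]
ee_rot: [1.362, 2.831, 0.0]
ft_force: [-1.1, -0.5, 6.6]
width: 0.719
gripper_force: 55.0
```

```bash

python3 -m crank '[[0, 0, -0.2, 0, 0, 0], [0, 0, -0.4, 0, 0, 0], [0, 0, -0.7, 0, 0, 0], [0, 0, -1.1, 0, 0, 0], [0, 0, -1.4, 0, 0, 0], [0, 0, -1.5, 0, 0, 0], [0, 0, -1.5, 0, 0, 0], [0, 0, -1.5, 0, 0, 0]]'
python3 - <<'E'
from h import *
T=np.array([.6087,.0001]);
s=status.observe();p,d=cams.grab_frame('wrist');cv2.imwrite('pics/w3.png',p[:,:,::-1]);np.save('w3.npy',p)
m=cams.camera_model('top');p,d=cams.grab_frame('top');cv2.imwrite('pics/t3.png',p[:,:,::-1])
delta([*T,.32],down(98.1));delta([.6065,.14,.32],down(68))
E
```

```text
clock: 4.97
position: [0.6037, 0.2629, 0.3207]
ee_rot: [1.362, 2.831, -0.001]
ft_force: [0.3, 0.0, -2.2]
width: 0.714
gripper_force: 55.1
t 5.0667 shift [-0.2085 -0.1599 -0.0003] rot [-0.0024 -0.0017 -1.0382]
t 5.0667 shift [-0.0978 -0.0743 -0.0005] rot [-0.0027 -0.001  -0.5128]
```

View pics/w3.png

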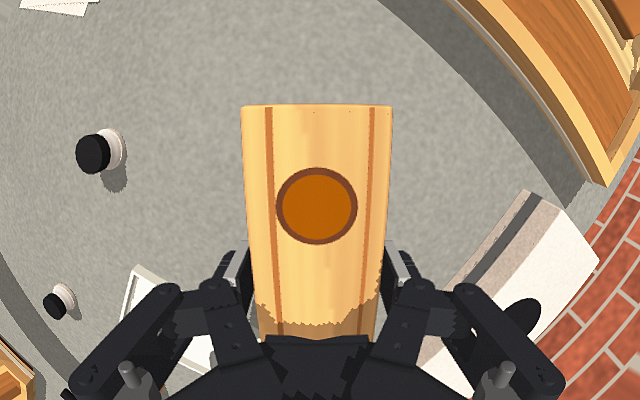

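The board is held squarely, with the knot at (317,206). Next I'll swing around so the tray is in the wrist camera's view and check it there.

```bash

python3 -m crank '[[-1, -0.8, 0, 0, 0, -10.4], [-1, -0.8, 0, 0, 0, -10.4], [-1, -0.8, 0, 0, 0, -10.4], [-1, -0.8, 0, 0, 0, -10.4], [-1, -0.8, 0, 0, 0, -10.4], [-1, -0.8, 0, 0, 0, -10.4]]'
python3 - <<'E'
from h import *
delta([.73,.015,.34],down(98.1))
E
```

```text
clock: 5.57
position: [0.6035, 0.1345, 0.3196]
ee_rot: [-0.59, -3.083, 0.001]
ft_force: [0.4, 0.2, -1.0]
width: 0.71
gripper_force: 55.1
t 5.5667 shift [-0.1616 -0.0644 -0.0207] rot [-4.000e-04 -2.700e-03 -5.198e-01]
```

```bash

python3 -m crank '[[-1.6, -0.65, -0.3, 0, 0, -10.4], [-1.6, -0.65, -0.3, 0, 0, -10.4], [-1.6, -0.65, -0.3, 0, 0, -10.4], [-1.6, -0.65, -0.3, 0, 0, -10.4], [-1.6, -0.65, -0.3, 0, 0, -10.4], [-1.6, -0.65, -0.3, 0, 0, -10.4], [-1.6, -0.65, -0.3, 0, 0, -10.4]]'
python3 - <<'E'
from h import *
s=status.observe();p,d=cams.grab_frame('wrist');cv2.imwrite('pics/w4.png',p[:,:,::-1]);np.savez('w4.npz',p=p,s=s)
E
```

```text
clock: 6.15
position: [0.7287, 0.0168, 0.3495]
ee_rot: [0.221, -3.132, -0.001]
ft_force: [-0.3, 0.4, -1.2]
width: 0.715
gripper_force: 55.1
```

View pics/w4.png

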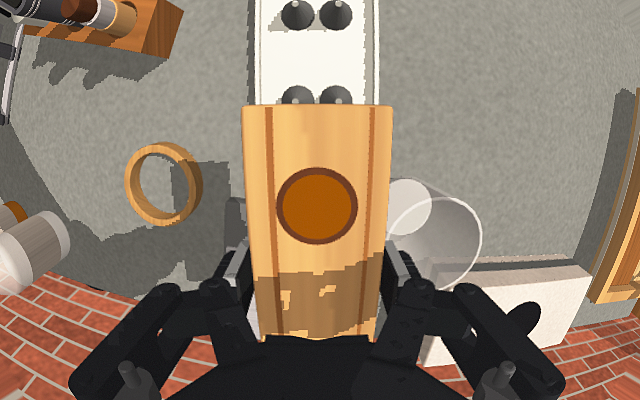

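The wrist view shows the tray end between columns ~248 and ~382, rows 0–100. The cones are at (297,14), (336,14), (298,95) and (336,95). I'll fit the rim edges and find the tip positions.

```bash
python3 - <<'E'
from h import *
z=np.load('w4.npz',allow_pickle=True);p=z['p'];s=z['s'].item()
g=p.astype(int);wh=(g.min(2)>175)
L=[];Rr=[]
for r in range(4,98,3):
    c=np.flatnonzero(wh[r,240:392])+240
    L.append((c[0]-.5,r));Rr.append((c[-1]+.5,r))
print(L[::6],Rr[::6])
a=np.radians(8.1);u=np.array([np.cos(a),np.sin(a)]);n=np.array([-np.sin(a),np.cos(a)])
for E in(L,Rr):
    P=castw(s,E,.016)[:,:2];o=P@n;x=P@u;f=np.polyfit(x,o,1);o=np.median(o)
    print('edge off',o,'slope deg',np.degrees(f[0]),'x',x.min(),x.max(),np.std(P@n))
print('T.n top',np.array([.6087,.0001])@n,'T.u',np.array([.6087,.0001])@u)
# board in the hand: far end edge & knot in tool frame
H=s['position'];Rt=R.from_rotvec(s['ee_rot']).as_matrix()
zt=H[2]-.1537
b=big(((cv2.cvtColor(p,cv2.COLOR_RGB2HSV)[...,1]>90)).astype(np.uint8),(225,95,405,250))
top=[q for q in b if q[1]<112 and 255<q[0]<380]
print('end edge tool',np.median((castw(s,top,zt)-H)@Rt,axis=0))
for r in(130,200):
    q=b[b[:,1]==r];print('sides tool',(castw(s,[[q[:,0].min()-.5,r],[q[:,0].max()+.5,r]],zt)-H)@Rt)
kn=((g[...,0]-g[...,2]>110)&(g[...,1]<115)).astype(np.uint8);kc,kr=cv2.minEnclosingCircle(big(kn,(265,155,370,255)));print('knot',kc,kr,(castw(s,[kc],zt)-H)@Rt)
v=cv2.resize(p[0:110,240:400],None,fx=5,fy=5,interpolation=cv2.INTER_CUBIC);cv2.imwrite('pics/w4c.png',v[:,:,::-1])
E
```

```text
[(np.float64(254.5), 4), (np.float64(254.5), 22), (np.float64(254.5), 40), (np.float64(254.5), 58), (np.float64(254.5), 76), (np.float64(254.5), 94)] [(np.float64(377.5), 4), (np.float64(378.5), 22), (np.float64(378.5), 40), (np.float64(378.5), 58), (np.float64(378.5), 76), (np.float64(378.5), 94)]
edge off -0.14552805750331177 slope deg 0.20264253543159835 x 0.5466108652259818 0.6422985174113692 0.00020225939599016296
edge off -0.025055937057232906 slope deg -0.02758502498095985 x 0.546724548655283 0.6422919932419237 0.00017612501626372893
T.n top -0.08566757751463493 T.u 0.6026414905752624
end edge tool [0.07490469 0.00087102 0.15385096]
sides tool [[ 0.06493272 -0.0303333   0.15380389]
 [ 0.06496094  0.03130093  0.1538578 ]]
sides tool [[ 0.03508138 -0.03030155  0.15374414]
 [ 0.03510881  0.03085424  0.15379763]]
knot (316.3955078125, 206.0) 34.4101676940918 [[0.03247009 0.00045374 0.15376579]]
```

View pics/w4c.png

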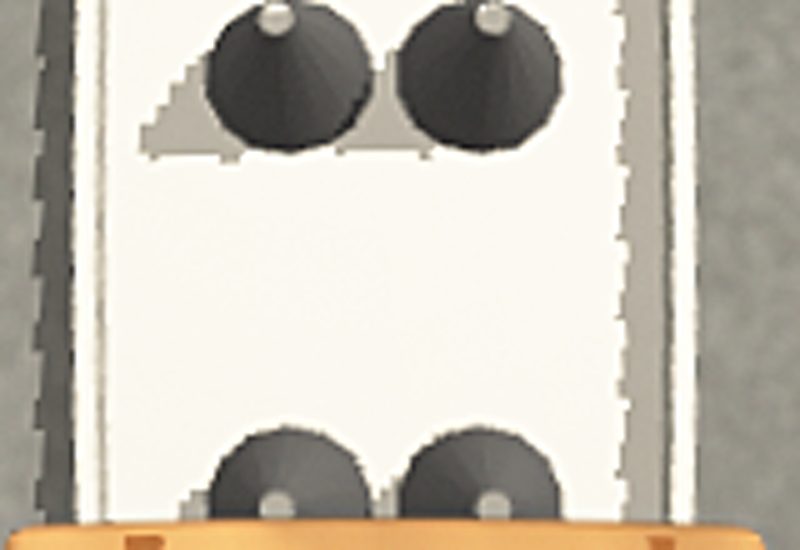

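The tips are at crop (275,18), (491,18), (277,505) and (494,505).

```bash
python3 - <<'E'
from h import *
z=np.load('w4.npz',allow_pickle=True);s=z['s'].item()
P=castw(s,np.array([(275,18),(491,18),(277,505),(494,505)])/5+[240,0],.044)[:,:2]
print(P,P.mean(0));d=P[2:].mean(0)-P[:2].mean(0);print(np.linalg.norm(d),np.degrees(np.arctan2(d[1],d[0])),np.linalg.norm(P[0]-P[1]))
delta([*P.mean(0),.25],down(98.15))
E
```

```text
[[ 0.56673134 -0.02456261]
 [ 0.56138851  0.01300707]
 [ 0.65550514 -0.01157111]
 [ 0.6501386   0.02610985]] [0.6084409 0.0007458]
0.0897157196503142 8.362043988217929 0.03794768222253292
t 6.2 shift [1.208e-01 1.000e-04 1.001e-01] rot [ 0.0008 -0.002   0.    ]
```

```bash

python3 -m crank '[[0.4, 0, 0.1, 0, -0.02, 0], [0.8, 0, 0.3, 0, -0.02, -0.02], [1.2, 0, 0.6, 0, -0.02, -0.02], [1.2, 0, 0.9, 0, -0.02, -0.02], [1.208, 0, 1, 0, -0.02, -0.02], [1.208, 0, 1, 0, -0.02, -0.02], [1.208, 0, 1, 0, -0.02, -0.02], [1.208, 0, 1, 0, -0.02, -0.02]]'
python3 - <<'E'
from h import *
delta([.6085,.0003,.2157],down(98.2))
E
```

```text
clock: 6.87
position: [0.6101, -0.0003, 0.2525]
ee_rot: [-0.226, 3.131, 0.0]
ft_force: [0.3, -0.6, -0.5]
width: 0.711
gripper_force: 55.1
t 6.8667 shift [0.0016 0.0008 0.0368] rot [-0.      0.0025  0.0013]
```

```bash

python3 -m crank '[[0.01, 0.005, 0.06, 0, 0.02, 0.02], [0.01, 0.005, 0.12, 0, 0.02, 0.02], [0.015, 0.008, 0.17, 0, 0.04, 0.02], [0.015, 0.008, 0.22, 0, 0.04, 0.02], [0.015, 0.008, 0.26, 0, 0.04, 0.02], [0.015, 0.008, 0.29, 0, 0.04, 0.02], [0.015, 0.008, 0.31, 0, 0.04, 0.02], [0.015, 0.008, 0.31, 0, 0.04, 0.02]]'
python3 - <<'E'
from h import *
delta([.6085,.0003,.2157],down(98.2))
E
python3 -m crank '[[0, 0, 0, 0, 0, 0], [0, 0, 0.01, 0, 0, 0], [0, 0, 0.02, 0, 0, 0], [0, 0, 0.03, 0, 0, 0], [0, 0, 0.03, 0, 0, 0]]'
```

```text
clock: 7.53
position: [0.6072, -0.001, 0.2194]
ee_rot: [0.225, -3.131, 0.001]
ft_force: [0.6, -0.5, -1.4]
width: 0.705
gripper_force: 55.2
t 7.5333 shift [-0.0014  0.0011  0.0037] rot [-0.0004 -0.0023  0.0001]
clock: 7.95
position: [0.6072, -0.001, 0.2167]
ee_rot: [0.224, -3.132, 0.001]
ft_force: [-0.8, -0.3, -0.9]
width: 0.713
gripper_force: 55.2
```

```bash

python3 -m crank '[[-0.013, 0.011, 0, 0, -0.02, 0], [-0.013, 0.011, 0, 0, -0.02, 0], [-0.013, 0.011, 0, 0, -0.02, 0], [-0.013, 0.011, 0.005, 0, -0.02, 0], [-0.013, 0.011, 0.01, 0, -0.02, 0], [-0.013, 0.011, 0.01, 0, -0.02, 0]]'
python3 -m crank '[[0, 0, 0.003, 0, 0, 0], [0, 0, 0.006, 0, 0, 0], [0, 0, 0.009, 0, 0, 0], [0, 0, 0.009, 0, 0, 0]]'
```

```text
clock: 8.45
position: [0.6084, 0.0003, 0.2158]
ee_rot: [0.225, -3.133, 0.001]
ft_force: [0.9, 0.2, -1.5]
width: 0.714
gripper_force: 55.2
clock: 8.78
position: [0.6084, 0.0004, 0.2156]
ee_rot: [0.225, -3.133, 0.001]
ft_force: [-4.1, -1.5, 11.0]
width: 0.713
gripper_force: 56.8
```

Contact at 11 N. I'll ease off slightly and open the fingers.

```bash

python3 -m crank '[[0, 0, -0.006, 0, 0, 0], [0, 0, -0.006, 0, 0, 0]]' 
python3 -m crank '[[0, 0, 0, 0, 0, 0], [0, 0, 0, 0, 0, 0], [0, 0, 0, 0, 0, 0], [0, 0, 0, 0, 0, 0]]' 0.85
python3 -m crank '[[0, 0, 0, 0, 0, 0], [0, 0, 0, 0, 0, 0], [0, 0, 0, 0, 0, 0]]' 1
python3 -m crank '[[0, 0, -0.1, 0, 0, 0], [0, 0, -0.3, 0, 0, 0], [0, 0, -0.6, 0, 0, 0], [0, 0, -0.9, 0, 0, 0], [0, 0, -1.2, 0, 0, 0], [0, 0, -1.4, 0, 0, 0], [0, 0, -1.4, 0, 0, 0], [0, 0, -1.4, 0, 0, 0]]'
python3 - <<'E'
from h import *
s=status.observe();p,d=cams.grab_frame('wrist');np.savez('w5.npz',p=p,s=s)
try:
    b,k,r=board_w(p,s,.062,(220,60,420,325),(260,100,375,260));print(b,k,r)
except Exception as e: print(e)
cv2.imwrite('pics/w5.png',p[:,:,::-1])
E
```

```text
clock: 8.95
position: [0.6084, 0.0003, 0.2157]
ee_rot: [0.225, -3.133, 0.001]
ft_force: [-0.6, 0.0, 0.4]
width: 0.712
gripper_force: 55.3
clock: 9.28
position: [0.6084, 0.0003, 0.2155]
ee_rot: [0.225, -3.133, 0.001]
ft_force: [0.5, 0.2, 0.3]
width: 0.848
gripper_force: 0.0
clock: 9.53
position: [0.6084, 0.0003, 0.2156]
ee_rot: [0.225, -3.133, 0.001]
ft_force: [1.2, 1.3, 0.2]
width: 1.001
gripper_force: 0.0
clock: 10.2
position: [0.6086, 0.0004, 0.357]
ee_rot: [-0.224, 3.132, -0.002]
ft_force: [0.5, -0.2, -1.0]
width: 0.998
gripper_force: 0.0
(array([6.07660645e-01, 3.73340607e-04]), array([148.00498962,  61.48023224]), 8.242697715759277) [ 0.57664874 -0.00393328  0.062     ] 17.112621307373047
```

View pics/w5.png

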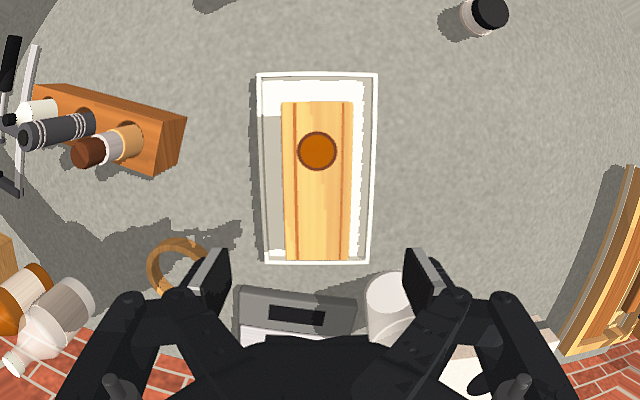

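The board lies on the points at (0.6077,0.0004), angle 8.2°, with the knot in view at (317,151). Now the torch.

```bash
python3 - <<'E'
from h import *
delta([.59,-.127,.37],down(44));delta([.573,-.22,.37],down(-10.5))
E
```

```text
t 10.25 shift [ 0.0363 -0.1234 -0.0141] rot [-1.200e-03 -1.000e-04  9.459e-01]
t 10.25 shift [ 0.0664 -0.213  -0.014 ] rot [-1.3000e-03  5.0000e-04  1.8971e+00]
```

```bash

python3 -m crank '[[0.36, -1.23, -0.14, 0, 0, 18.92], [0.36, -1.23, -0.14, 0, 0, 18.92], [0.36, -1.23, -0.14, 0, 0, 18.92], [0.36, -1.23, -0.14, 0, 0, 18.92], [0.36, -1.23, -0.14, 0, 0, 18.92], [0.36, -1.23, -0.14, 0, 0, 18.92], [0.36, -1.23, -0.14, 0, 0, 18.92], [0.36, -1.23, -0.14, 0, 0, 18.92]]'
python3 - <<'E'
from h import *
delta([.573,-.253,.37],down(-10.5))
E
```

```text
clock: 10.92
position: [0.5901, -0.1265, 0.3686]
ee_rot: [-1.237, -2.885, 0.002]
ft_force: [0.3, -0.6, -0.3]
width: 1.001
gripper_force: 0.0
t 10.9167 shift [-0.0798 -0.0996 -0.0013] rot [-2.50e-03 -5.00e-04  9.44e-01]
```

```bash

python3 -m crank '[[-0.8, -1, 0, -0.04, 0, 18.92], [-0.8, -1, 0, -0.04, 0, 18.92], [-0.8, -1, 0, -0.04, 0, 18.92], [-0.8, -1, 0, -0.04, 0, 18.92], [-0.8, -1, 0, -0.04, 0, 18.92], [-0.8, -1, 0, -0.04, 0, 18.92], [-0.8, -1, 0, -0.04, 0, 18.92], [-0.8, -1, 0, -0.04, 0, 18.92]]'
python3 - <<'E'
from h import *
s=status.observe();p,d=cams.grab_frame('wrist');np.savez('w6.npz',p=p,s=s)
cv2.imwrite('pics/w6.png',p[:,:,::-1])
print(cams.camera_model('wrist')['K'][0,0])
E
```

```text
clock: 11.58
position: [0.5738, -0.2534, 0.3686]
ee_rot: [-2.417, -2.006, 0.0]
ft_force: [-0.3, 0.4, 1.2]
width: 1.003
gripper_force: 0.0
309.70691628693146
```

View pics/w6.png

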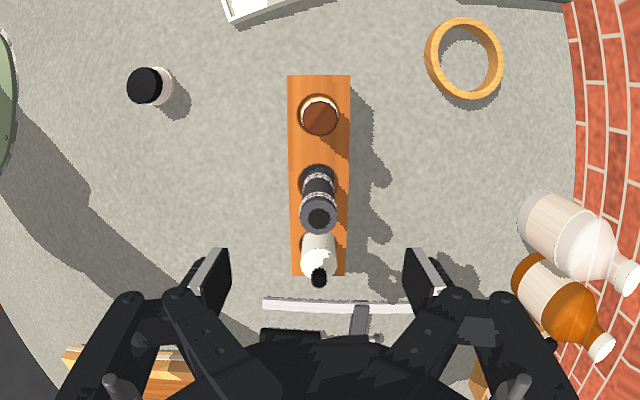

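The wrist view shows the torch tail ring centred at about (318,214) with its button at (319,218). The brush is at (319,117) and the glue cap at (319,278). The fingers straddle the row.

```bash
python3 - <<'E'
from h import *
z=np.load('w6.npz',allow_pickle=True);p=z['p'];s=z['s'].item()
print('tail',castw(s,[[318,214]],.145),castw(s,[[319,218]],.148))
g=p.astype(int);w=((g[...,0]-g[...,2]>60))
L=[];Q=[]
for r in range(82,268,4):
    c=np.flatnonzero(w[r,275:365])+275
    if len(c): L.append((c[0]-.5,r));Q.append((c[-1]+.5,r))
for E in(L,Q):
    P=castw(s,E,.06)[:,:2];f=np.polyfit(P[:,1],P[:,0],1);P=P[abs(np.polyval(f,P[:,1])-P[:,0])<.002];f=np.polyfit(P[:,1],P[:,0],1)
    print(len(P),np.polyval(f,-.2534),90-np.degrees(np.arctan(f[0])))
gr=cv2.cvtColor(p,cv2.COLOR_RGB2GRAY)[185:245,290:350]
c=cv2.HoughCircles(cv2.resize(gr,None,fx=4,fy=4,interpolation=cv2.INTER_CUBIC),cv2.HOUGH_GRADIENT,1,40,param1=100,param2=20,minRadius=55,maxRadius=90)
print(c if c is None else [(290+a/4,185+b/4,r/4) for a,b,r in c[0][:4]])
E
```

```text
tail [[ 0.57497674 -0.25121571  0.145     ]] [[ 0.57530965 -0.25298806  0.148     ]]
47 0.5462341758459333 79.30502387734658
47 0.6033840775123912 79.45666988961273
[(np.float32(318.625), np.float32(215.375), np.float32(19.3))]
```

```bash
python3 - <<'E'
from h import *
delta([.575,-.252,.267],down(-10.6))
E
python3 -m crank '[[0.01, 0.01, 0.3, 0, 0, 0], [0.015, 0.01, 0.6, 0, 0, 0], [0.015, 0.01, 0.85, 0, 0, 0], [0.015, 0.01, 0.95, 0, 0, 0], [0.015, 0.01, 1.015, 0, 0, 0], [0.015, 0.01, 1.015, 0, 0, 0], [0.015, 0.01, 1.015, 0, 0, 0]]'
python3 - <<'E'
from h import *
delta([.575,-.252,.267],down(-10.6))
E
```

```text
t 11.6333 shift [0.0015 0.0009 0.1017] rot [-0.0007 -0.0004 -0.0028]
clock: 12.22
position: [0.5758, -0.2522, 0.269]
ee_rot: [2.409, 2.015, 0.002]
ft_force: [0.8, 0.1, 0.4]
width: 1.0
gripper_force: 0.0
t 12.2167 shift [ 0.0001 -0.0008  0.002 ] rot [ 0.0018 -0.0001  0.0075]
```

Close and grip firmly, then lift straight up.

```bash

python3 -m crank '[[0, -0.008, 0.02, 0.02, 0, 0.08], [0, -0.008, 0.02, 0.02, 0, 0.08], [0, -0.008, 0.02, 0.02, 0, 0.08], [0, -0.008, 0.02, 0.02, 0, 0.08], [0, -0.008, 0.02, 0.02, 0, 0.08], [0, -0.008, 0.02, 0.02, 0, 0.08], [0, -0.008, 0.02, 0.02, 0, 0.08], [0, -0.008, 0.02, 0.02, 0, 0.08]]' 0 80
python3 -m crank '[[0, 0, 0, 0, 0, 0], [0, 0, 0, 0, 0, 0], [0, 0, 0, 0, 0, 0], [0, 0, 0, 0, 0, 0]]' 
python3 -m crank '[[0, 0, -0.05, 0, 0, 0], [0, 0, -0.12, 0, 0, 0], [0, 0, -0.22, 0, 0, 0], [0, 0, -0.34, 0, 0, 0], [0, 0, -0.46, 0, 0, 0], [0, 0, -0.6, 0, 0, 0], [0, 0, -0.75, 0, 0, 0], [0, 0, -0.9, 0, 0, 0]]'
```

```text
clock: 12.88
position: [0.5749, -0.2521, 0.2669]
ee_rot: [2.414, 2.01, 0.001]
ft_force: [0.4, -0.4, 5.9]
width: 0.286
gripper_force: 78.2
clock: 13.22
position: [0.5749, -0.2521, 0.2668]
ee_rot: [2.414, 2.01, 0.001]
ft_force: [-0.2, 0.0, 5.0]
width: 0.285
gripper_force: 78.2
clock: 13.88
position: [0.5746, -0.252, 0.3582]
ee_rot: [2.414, 2.01, 0.001]
ft_force: [0.2, -0.3, -1.5]
width: 0.277
gripper_force: 78.4
```

```bash

python3 -m crank '[[0, 0, -0.4, 0, 0, 0], [0, 0, -0.8, 0, 0, 0], [0, 0, -0.9, 0, 0, 0], [0, 0, -0.9, 0, 0, 0], [0, 0, -0.9, 0, 0, 0]]'
python3 - <<'E'
from h import *
s=status.observe();p,d=cams.grab_frame('scene');np.savez('s7.npz',p=p);cv2.imwrite('pics/s7.png',p[100:300,170:430,::-1].repeat(3,0).repeat(3,1))
a=np.radians(79.4);d=np.array([np.cos(a),np.sin(a),-1])/2**.5;y=np.array([np.sin(a),-np.cos(a),0]);M=np.c_[np.cross(y,d),y,d]
delta([.53,-.252,.43],M)
E
```

```text
clock: 14.3
position: [0.5744, -0.252, 0.4475]
ee_rot: [2.413, 2.009, 0.001]
ft_force: [0.2, 0.3, -1.2]
width: 0.283
gripper_force: 78.7
t 14.35 shift [-0.008  -0.0436  0.0163] rot [-0.0012  0.7855  0.0027]
```

```bash

python3 -m crank '[[-0.08, -0.44, 0.16, 0, 15.7, 0], [-0.08, -0.44, 0.16, 0, 15.7, 0], [-0.08, -0.44, 0.16, 0, 15.7, 0], [-0.08, -0.44, 0.16, 0, 15.7, 0], [-0.08, -0.44, 0.16, 0, 15.7, 0], [-0.08, -0.44, 0.16, 0, 15.7, 0], [-0.08, -0.44, 0.16, 0, 15.7, 0], [-0.08, -0.44, 0.16, 0, 15.7, 0]]'
python3 - <<'E'
from h import *
a=np.radians(79.4);d=np.array([np.cos(a),np.sin(a),-1])/2**.5;y=np.array([np.sin(a),-np.cos(a),0]);M=np.c_[np.cross(y,d),y,d]
delta([.53,-.252,.314],M)
print(status.observe()['joints'])
# silhouettes from the two fixed cameras: expected vs seen torch lens
s=status.observe();Rt=R.from_rotvec(s['ee_rot']).as_matrix();pts=np.array([s['position']+Rt[:,2]*k for k in(.19,.22,.257)])
for n in('scene','top'):
    m=cams.camera_model(n);uv=cv2.projectPoints(pts,m['rvec'],m['tvec'],m['K'],None)[0][:,0];print(n,uv.round(1).tolist())
    p,dd=cams.grab_frame(n);np.savez(n+'8.npz',p=p,d=dd)
    q=np.load('s7.npz')['p'] if n=='scene' else np.load('top0.npz')['p']
    for u,v in uv.round().astype(int): print(p[v-12:v+13:4,u].tolist(),dd[v,u])
p,dd=cams.grab_frame('wrist');np.savez('w8.npz',p=p,d=dd,s=s)
E
```

```text
clock: 15.02
position: [0.5294, -0.253, 0.4285]
ee_rot: [-1.939, -1.61, -0.802]
ft_force: [-0.2, 1.1, -1.4]
width: 0.286
gripper_force: 79.1
t 15.0167 shift [-0.0802  0.0007  0.0816] rot [-0.0028 -0.0013 -0.001 ]
[ 1.04057862  0.65788571 -0.8103177   1.59423629 -0.34246063  1.20185295
  0.28050262]
scene [[302.9, 146.0], [311.2, 151.4], [321.1, 157.9]]
[[168, 166, 155], [169, 164, 154], [110, 106, 107], [101, 93, 94], [97, 93, 92], [120, 119, 112], [167, 161, 155]] 1.1581419
[[170, 167, 156], [170, 167, 158], [109, 106, 106], [83, 78, 79], [75, 69, 66], [67, 67, 64], [168, 167, 159]] 1.1740377
[[170, 168, 157], [169, 168, 158], [94, 92, 92], [79, 76, 74], [70, 65, 64], [170, 167, 159], [171, 167, 159]] 1.1917298
top [[332.5, 193.5], [321.8, 192.9], [309.4, 192.3]]
[[110, 110, 98], [108, 106, 95], [78, 72, 68], [66, 62, 60], [85, 82, 78], [107, 105, 95], [113, 112, 100]] 0.76989496
[[107, 107, 94], [98, 96, 87], [46, 44, 41], [58, 56, 55], [56, 54, 53], [106, 105, 94], [108, 106, 95]] 0.7880009
[[64, 62, 55], [60, 58, 52], [49, 47, 46], [58, 55, 54], [59, 56, 56], [67, 64, 60], [106, 104, 92]] 0.8090141
```

```bash
python3 - <<'E'
from h import *
s=np.load('w8.npz',allow_pickle=True)['s'].item();Rt=R.from_rotvec(s['ee_rot']).as_matrix()
for n in('scene','top'):
    p=np.load(n+'8.npz');dd=p['d'];m=cams.camera_model(n);Rm=R.from_rotvec(m['rvec']).as_matrix()
    v,u=np.mgrid[0:400,0:640];ok=dd>0;r=np.c_[u[ok],v[ok],np.ones(ok.sum())]@np.linalg.inv(m['K']).T*dd[ok][:,None]
    W=(r-m['tvec'])@Rm;T=(W-s['position'])@Rt
    k=(np.hypot(T[:,0],T[:,1])<.028)&(T[:,2]>.165)&(T[:,2]<.30);T=T[k]
    print(n,len(T),'tip z',np.percentile(T[:,2],[95,99,100]).round(4))
    c=(m['tvec']@-Rm-s['position'])@Rt;w=c/np.linalg.norm(c);w[2]=0;w/=np.linalg.norm(w);e=np.array([-w[1],w[0],0])
    for a,b in((.175,.2),(.2,.215),(.235,.255)):
        q=T[(T[:,2]>a)&(T[:,2]<b)]@e;print(a,'side dir',e.round(2),'mid',((q.max()+q.min())/2).round(4),'width',np.ptp(q).round(4))
E
```

```text
scene 347 tip z [0.2511 0.2543 0.2573]
0.175 side dir [-0.94  0.33  0.  ] mid 0.0029 width 0.0259
0.2 side dir [-0.94  0.33  0.  ] mid 0.003 width 0.0248
0.235 side dir [-0.94  0.33  0.  ] mid 0.003 width 0.0329
top 485 tip z [0.2509 0.255  0.2572]
0.175 side dir [0.18 0.98 0.  ] mid 0.0008 width 0.0245
0.2 side dir [0.18 0.98 0.  ] mid 0.0001 width 0.0244
0.235 side dir [0.18 0.98 0.  ] mid 0.0008 width 0.0335
```

Careful with the scale: shifts go in units of 100 mm and turns go in units of 0.05 rad. That gives: 0.0816 m is 0.816, -0.077 m is -0.77, -0.003 rad is -0.06.

```bash

python3 -m crank '[[-0.2, 0, 0.2, -0.02, 0, 0], [-0.4, 0, 0.4, -0.04, 0, 0], [-0.55, 0.005, 0.55, -0.06, -0.02, -0.02], [-0.65, 0.007, 0.66, -0.06, -0.02, -0.02], [-0.73, 0.007, 0.76, -0.06, -0.02, -0.02], [-0.77, 0.007, 0.816, -0.06, -0.02, -0.02], [-0.77, 0.007, 0.816, -0.06, -0.02, -0.02], [-0.77, 0.007, 0.816, -0.06, -0.02, -0.02]]'
python3 -m crank '[[0, 0, 0, 0, 0, 0], [0, 0, 0, 0, 0, 0], [0, 0, 0, 0, 0, 0]]'
python3 - <<'E'
from h import *
s=status.observe();Rt=R.from_rotvec(s['ee_rot']).as_matrix();k=np.array([.5766,-.0039,.062])
l=s['position']+Rt@[-.003,0,.2572];d=Rt[:,2];v=k-l
print('dist',np.linalg.norm(v),'miss',np.linalg.norm(v-d*(v@d)),'slant',np.degrees(np.arcsin(-d[2])),l,s['joint_velocities'].round(3))
q=Rt.T@(v-d*.1);print('correction',q)
p,_=cams.grab_frame('top');hsv=cv2.cvtColor(p,cv2.COLOR_RGB2HSV)
g=p.astype(int);m=((g[...,0]-g[...,2]>60)).astype(np.uint8);c=big(m,(255,140,320,235));print('board',rect(cast('top',c,.062)))
E
```

```text
clock: 15.83
position: [0.5315, -0.2487, 0.3187]
ee_rot: [-1.94, -1.616, -0.805]
ft_force: [0.4, -0.3, -0.5]
width: 0.285
gripper_force: 79.1
clock: 16.08
position: [0.5313, -0.249, 0.3188]
ee_rot: [-1.941, -1.616, -0.806]
ft_force: [0.1, -0.9, -0.8]
width: 0.287
gripper_force: 79.1
dist 0.10065727696783618 miss 0.002022411130856555 slant 45.10335528163222 [ 0.56474879 -0.07277239  0.13444329] [ 0.001  0.005  0.003  0.003 -0.001 -0.001  0.001]
correction [-0.00162852 -0.0011992   0.00063696]
board (array([ 6.07874756e-01, -1.25228882e-04]), array([150.31980896,  61.41042709]), 8.09963321685791)
```

A small trim, then hand in.

```bash

python3 -m crank '[[-0.016, -0.012, 0.006, 0, 0, 0], [-0.016, -0.012, 0.006, 0, 0, 0], [-0.016, -0.012, 0.006, 0, 0, 0], [-0.016, -0.012, 0.006, 0, 0, 0], [-0.016, -0.012, 0.006, 0, 0, 0], [-0.016, -0.012, 0.006, 0, 0, 0]]'
python3 - <<'E'
from h import *
from station import workorder
s=status.observe();Rt=R.from_rotvec(s['ee_rot']).as_matrix();v=np.array([.5766,-.0039,.062])-s['position']-Rt@[-.003,0,.2572];d=Rt[:,2]
print(np.linalg.norm(v),np.linalg.norm(v-d*(v@d)),s['gripper_force'])
print(workorder.close_job())
E
```

```text
clock: 16.63
position: [0.5299, -0.2494, 0.3165]
ee_rot: [-1.94, -1.615, -0.805]
ft_force: [0.1, -0.4, -1.2]
width: 0.286
gripper_force: 79.1
0.09948673930478762 0.0004175130363951164 79.09022212028503
the job is handed in; nothing more can be done
None
```

The job is handed in at 16.6 s: the board is on the four points, knot up, within about 1 mm of centre and 0.2° of square, and the torch is held at a 45° slant with its lens about 99 mm from the knot; no verdict was returned.

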